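Set the toppled bottle stand up again and put the small dropper bottle back on it

TASK

The little pedestal stand has been knocked over on the bench mat. Set it upright on the mat again without gripping it (a gentle push at the raised edge of its base plate tips it up), after moving the stapler out of the way so that the stand does not come down on it and it ends up clear of the stand. Then stand the smaller of the two dropper bottles on the middle of the stand's little round platform, so that its whole foot is on it, and leave the other bottle, the cups and the wash bottle where they are.

Things in the scene. Friction and masses are not known exactly. Their poses are not given: they have to be found in the camera images.
- mat: Thin dark rubber bench mat, 300 x 140 x 2 mm, fixed on the bench. Origin: centre of its underside; x along its length, y across it, z up.
- stand: Toppled loose stand, 0.4 kg, 130 mm tall: square grey base plate 90 x 90 x 10 mm, centred post 12 mm thick, round platform 60 mm across, 6 mm thick. Centre of gravity 24 mm above the base. Origin: centre of the base's underside; z along the post to the platform; x, y along the plate's sides. It starts lying on the plate's +x edge and the platform rim, the plate's underside facing the stapler.
- stand_top (a point): Centre of the top face of the stand's platform, 130 mm above the underside of the base along the post.
- stapler: Loose stapler, 128 mm long (its y), 34 mm wide (its x), 41 mm high, 0.15 kg, standing on its foot close to the underside of the stand's base, where the base must come down. Origin: centre of its underside; z up.
- small_bottle: The smaller dropper bottle: round body 29 mm across and 50 mm high, black collar and rubber bulb above, 84 mm tall in all. Origin: centre of its underside; z up.
- large_bottle: The larger dropper bottle (leave alone): round body 36 mm across and 70 mm high, 104 mm tall in all. Origin: centre of its underside; z up.
- small_cup: Specimen cup with a white screw cap, 56 mm across, 60 mm tall, standing beside the small bottle (leave alone). Origin: centre of its underside; z up.
- large_cup: Specimen cup with a screw cap, 64 mm across, 72 mm tall, standing beside the large bottle (leave alone). Origin: centre of its underside; z up.
- wash_bottle: Wash bottle with a bent spout, body 59 mm across, 185 mm tall (leave alone). Origin: under its middle; the body's axis lies 19 mm from it along -y; z up.

How it is judged:
On the way:
1. the stand is upright on the mat, its platform still empty (angle between stand's own z axis and vertical below 0.05 rad and height (world z) of stand below 0.006 m and linear speed of stand below 0.03 m/s and height (world z) of small_bottle below 0.02 m), for 0.3 s.
At the end, for the whole second after the job is handed in: Stand upright (0.05 rad), base flat, its middle over the mat; small bottle upright (0.15 rad) on the platform, at most 15.5 mm off its centre and 5 mm in height; both at rest; stapler on the bench or mat (origin under 40 mm), not touching the stand (angle between stand's own z axis and vertical below 0.05 rad and height (world z) of stand between -0.005 and 0.006 m and x of stand in the frame of mat between -0.15 and 0.15 m and y of stand in the frame of mat between -0.07 and 0.07 m and horizontal distance between small_bottle and stand_top below 0.0155 m and z of small_bottle in the frame of stand_top between -0.005 and 0.005 m and angle between small_bottle's own z axis and vertical below 0.15 rad and linear speed of each of small_bottle, stand below 0.02 m/s and contact force between stapler and stand below 0.1 N and height (world z) of stapler between -0.01 and 0.04 m).
It fails at once if the stand is gripped or pressed hard (fingers on it with over 20 N) (contact force between the fingers and stand above 20 N).
It fails at once if the stand comes down on the stapler (over 3 N between them) (contact force between stapler and stand above 3 N).
It fails at once if the small bottle is tipped over (angle between small_bottle's own z axis and vertical above 0.6 rad).
It fails at once if the large bottle, a cup or the wash bottle is moved by over 20 mm (distance of any of large_bottle, small_cup, large_cup, wash_bottle from where it was at the start of the episode above 0.02 m).
It also fails if it takes over 72 s, if anything falls off the work surface, if the arm or the gripper's body presses on something with over 40 N, if the wrist force passes 120 N, or if a joint passes its speed limit or range.

ROBOT

A 7-joint arm with a two-finger parallel gripper is mounted at the origin on a cart in front of the work surface, level with it; the furniture and walls round the work are solid. World frame = base frame: x ahead of the robot, y to its left, z up, the work surface at z = 0. Lengths are in m, angles in rad, forces in N, time in s.
With the tool pointing down it reaches from about 0.425 to 0.925 m from the base axis. Payload 6.8 kg.
Tool frame: the origin (TCP) lies at the very end of the fingers, on their centre line; the grasp point (between the pads) lies bot.grip_depth behind it (bot.grip_depth is the distance from the TCP to the grasp point, in m); z points along the fingers, y is the line along which they close (so a half turn about z gives the same grasp; the last joint's range is limited). The gripper opens to 85 mm and grips with 20 to 120 N. Pads are 22 mm wide; open, the fingers measure 114 mm over their backs; the gripper's body (76 mm by 85 mm) begins 54 mm behind the grasp point. The pads swing forward as they close: fully open they stand 13 mm farther back than shut.
Start: joints at [1.051, 0.477, 0.022, 1.555, -0.011, 1.109, -0.083], TCP at [0.27, -0.619, 0.231] pointing down, gripper open.
Joint ranges: [-2.96, 2.96], [-0.34, 2.1], [-1.41, 1.46], [0.24, 2.44], [-1.37, 4.51], [0.17, 1.92], [-2.96, 2.96]. Speed limits (rad/s): [2.39, 2.39, 3.14, 3.14, 3.14, 3.14, 3.14].

INTERFACE

Orientations are given as a unit quaternion [w, x, y, z].
In Python, from station import bot gives the robot as it stands.
- The arm moves only by the tool send_rows, never from a script. Its arguments are lists of equal length, an entry for each row: "slide": the shift along the tool's x, y, z in mm, a list of three; "roll": the turn about the tool's z in degrees; "claw": the opening, from 0 (shut) to 1 (fully open). A call has exactly 8 rows; each row is the pose to reach, as a shift and turn from the pose commanded when the call began, along the tool's axes at that moment; what a row does not reach only later rows make up. A row lasts 1/12 s, in which the tool goes at most 41.7 mm and 7.16 degrees, less where a joint would pass 70% of its speed; a pose out of reach is approached as far as the arm can. A call with a gripper value outside its range is refused whole. The fingers move at their own pace and stop on an object; "force" is the grip in N (left out, the last holds). Time passes only in rows, so rows that repeat a pose let the fingers close, or fill a call up. It gives the time, the measured TCP pose, the force, the opening and the grip force at its end, in the units of the state.
- bot.get_obs(): the state, without advancing time (a new reading comes with each control period).
- bot.read_camera(name): name is "scene" or "top"; returns the picture (420x560x3 uint8, red, green, blue); there is no depth.
- bot.camera_model(name): a dict with "camera_matrix" (3x3 intrinsics, pixels), "D" ([k1, k2, p1, p2, k3] as OpenCV has them; the pictures are not rectified), "camera_from_world" (4x4, takes a point from world to camera coordinates). Camera axes: x right, y down, z forward; pixel columns grow to the right and rows downward; lengths in m; the calibration is good to about 2 mm. A picture is of the moment at which its call begins. camera_model takes no time and is no camera call.
- bot.hand_in(): hands the job in; it is judged then, once.
The state is a dict: "t": time; "q": joint angles; "joint_vel": joint speeds; "joint_torque": joint torques, N m; "eef_pos": TCP position; "tool_rot": TCP orientation; "contact_force": force on the tool from outside, world axes, zero at the start; "torque": the same for the moment, N m; "gripper_width": opening from 0.0 (shut) to 1.0 (fully open); "grasp_force": force on a finger pad.
Only numpy, scipy, OpenCV 4.12 (cv2) and the standard library are available. Lean on these libraries where they do the work, as an engineer would, in place of code of your own. Each camera call takes 0.05 s, during which the arm holds its last target. There are 200 camera calls.

## Working session

There is one attempt and no reset: what is moved stays moved. The work goes in short steps, Python scripts to look and compute and a tool call to move; the robot and the scene stay as the last step left them, time stands still between calls to the robot, and variables do not carry over. Pictures are saved under pics/ and viewed, at most 10 in all, crops included, and the job is handed in when it is done.

Besides the shell and the picture viewer there is one more tool, called after ">>>" as name(argument=value, ...), one argument or row to a line, values as JSON. send_rows: Moves the arm, as the interface text tells. Its arguments: {"type":"object","properties":{"slide":{"type":"array","items":{"type":"array","items":{"type":"number"}}},"roll":{"type":"array","items":{"type":"number"}},"claw":{"type":"array","items":{"type":"number"}},"force":{"type":"number"}},"required":["slide","roll","claw"]}

```bash
mkdir -p pics; ls; python3 - <<'E'
from station import bot
import cv2
for n in("scene","top"):
    cv2.imwrite(f"pics/{n}0.png",bot.read_camera(n)[:,:,::-1])
    m=bot.camera_model(n);print(m)
o=bot.get_obs();print(o,bot.grip_depth)
E
```

```text
pics
{'camera_matrix': array([[531.62013884,   0.        , 276.42692572],
       [  0.        , 531.62013884, 207.00831019],
       [  0.        ,   0.        ,   1.        ]]), 'D': array([-0.01142791,  0.        ,  0.        ,  0.        ,  0.        ]), 'camera_from_world': array([[-0.69832818, -0.71549446, -0.02013527,  0.31884482],
       [-0.49377316,  0.50191055, -0.71012243,  0.36947296],
       [ 0.51819477, -0.48595624, -0.70379024,  0.95899203],
       [ 0.        ,  0.        ,  0.        ,  1.        ]])}
{'camera_matrix': array([[481.06780805,   0.        , 280.5979073 ],
       [  0.        , 481.06780805, 209.47756117],
       [  0.        ,   0.        ,   1.        ]]), 'D': array([-0.06574887,  0.        ,  0.        ,  0.        ,  0.        ]), 'camera_from_world': array([[-1.43547390e-02, -9.99896889e-01,  3.91231846e-04,
        -9.12820021e-02],
       [-9.90099897e-01,  1.41594507e-02, -1.39648500e-01,
         5.38545971e-01],
       [ 1.39628561e-01, -2.39197638e-03, -9.90201062e-01,
         1.18450035e+00],
       [ 0.00000000e+00,  0.00000000e+00,  0.00000000e+00,
         1.00000000e+00]])}
{'t': 0.1, 'q': array([ 1.05090271,  0.477705  ,  0.02234993,  1.55634275, -0.0115244 ,
        1.1093199 , -0.08308207]), 'joint_vel': array([-0.00182714, -0.00228838, -0.00105647, -0.00167397, -0.00061043,
        0.00019136,  0.00105971]), 'joint_torque': array([ 5.13273131e-03, -5.97752237e+01,  1.61388081e+00, -2.81953382e+01,
        1.27750420e-02,  5.01023591e-03, -4.52162254e-06]), 'eef_pos': array([ 0.26994877, -0.61808509,  0.23043558]), 'tool_rot': array([-7.94295533e-04,  9.78875582e-01,  2.04455172e-01, -2.17448338e-04]), 'contact_force': array([0.90302962, 0.28581545, 0.42086654]), 'torque': array([0.01298976, 0.02143313, 0.02429798]), 'grasp_force': 0.0, 'gripper_width': 1.0049543610016443} 0.0187
```

View pics/scene0.png

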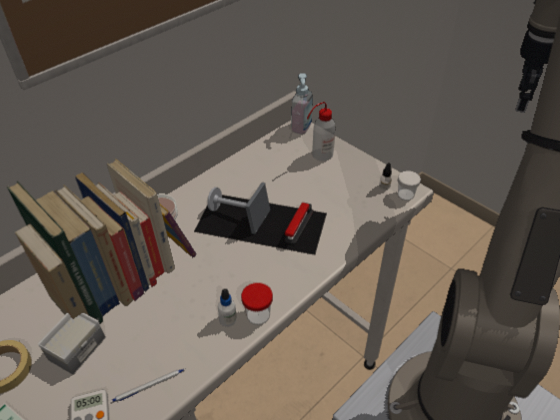

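View pics/top0.png

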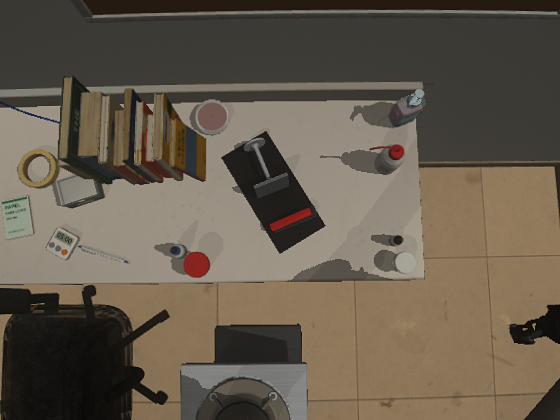

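The scene shows the mat with the toppled stand at about (245,205) and the stapler at (298,222). The small bottle is at (387,178) beside the white cup (408,185). In the top view the stand is at (265,165), the stapler at (291,219), the small bottle at (397,240) and the white cup at (404,262).

```bash
python3 - <<'E'
import cv2,numpy as np
a=cv2.imread("pics/top0.png");b=cv2.imread("pics/scene0.png")
f=lambda im,x,y,w,h,s:cv2.resize(im[y:y+h,x:x+w],None,fx=s,fy=s,interpolation=cv2.INTER_CUBIC)
A=f(a,215,125,120,135,4.4);B=f(a,375,225,60,55,4.4)
c=np.zeros((594,792,3),np.uint8);c[:A.shape[0],:A.shape[1]]=A;c[:B.shape[0],528:528+B.shape[1]]=B
cv2.imwrite("pics/c_top.png",c)
A=f(b,190,170,145,85,5);B=f(b,370,155,60,50,3)
c=np.zeros((600,800,3),np.uint8);c[:A.shape[0],:A.shape[1]]=A;c[440:440+B.shape[0],:B.shape[1]]=B
cv2.imwrite("pics/c_scene.png",c)
E
```

```text
(no output)
```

View pics/c_top.png

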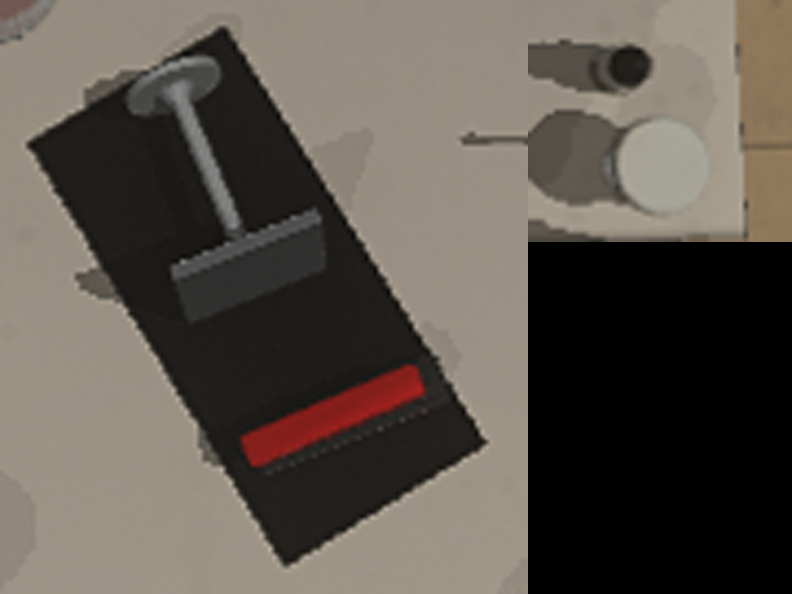

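View pics/c_scene.png

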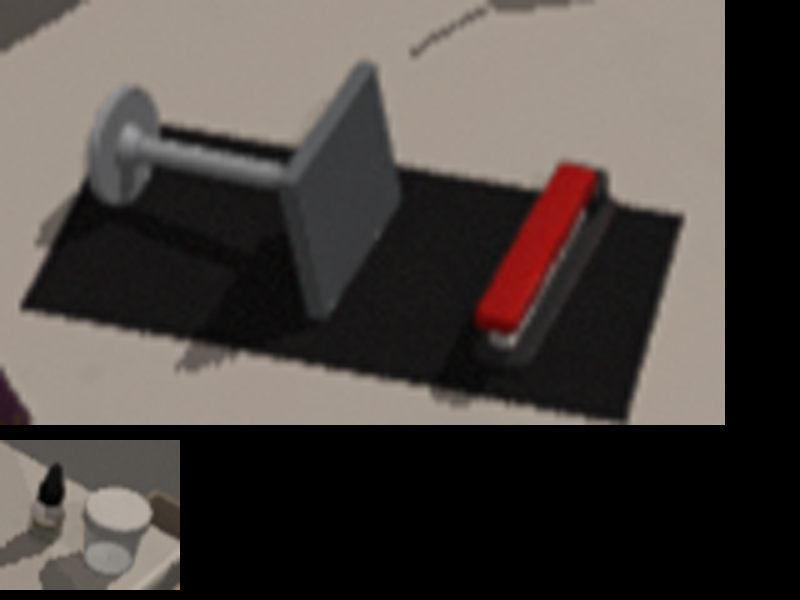

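The crops give mat corners in the top crop at (28,145), (225,28), (486,442) and (286,566). The stapler's red top spans (241,437) to (424,394), and the plate's upper edge runs (170,265) to (318,208). Now I'll fit the poses.

```bash
cat > h.py <<'E'
from station import bot
import cv2,numpy as np
from scipy.optimize import least_squares
from scipy.spatial.transform import Rotation as R
M={n:bot.camera_model(n) for n in("scene","top")}
def proj(n,P):
    m=M[n];T=m["camera_from_world"]
    return cv2.projectPoints(np.atleast_2d(P).astype(float),cv2.Rodrigues(T[:3,:3])[0],T[:3,3],m["camera_matrix"],m["D"])[0][:,0]
def ray(n,uv,z):
    m=M[n];T=m["camera_from_world"]
    d=np.append(cv2.undistortPoints(np.array([[uv]],float),m["camera_matrix"],m["D"])[0,0],1)
    c=-T[:3,:3].T@T[:3,3];d=T[:3,:3].T@d
    return c+d*(z-c[2])/d[2]
def fit(obs,pose,x0):
    "obs: list (cam, local point, uv); pose(x,local)->world"
    f=lambda x:np.concatenate([proj(n,pose(x,np.array(l,float)))[0]-uv for n,l,uv in obs])
    r=least_squares(f,x0,loss="soft_l1");return r.x,f(r.x).reshape(-1,2)
def flat(z0): return lambda x,l:np.append(R.from_euler("z",x[2]).apply(l)[:2]+x[:2],l[2]+z0)
E
cat > m1.py <<'E'
from h import *
t=lambda x,y:(215+(x+.5)/4.4-.5,125+(y+.5)/4.4-.5)
s=lambda x,y:(190+(x+.5)/5-.5,170+(y+.5)/5-.5)
np.set_printoptions(precision=4,suppress=True)
mat=[]
for c,uvt,uvs in [((-.15,-.07),(28,145),(160,125)),((-.15,.07),(225,28),None),((.15,.07),(486,442),(683,215)),((.15,-.07),(286,566),(628,420))]:
    mat.append(ray("top",t(*uvt),.002)[:2])
print(np.array(mat));c=np.mean(mat,0);d=mat[2]-mat[1]+mat[3]-mat[0];yaw=np.arctan2(d[1],d[0])
print("mat top",c,yaw,np.linalg.norm(mat[2]-mat[1]),np.linalg.norm(mat[1]-mat[0]))
for uv in[(22,308),(683,215),(628,420)]:print("scene mat",ray("scene",s(*uv),.002))
# stapler red top, z .041
q=np.array([ray("top",t(*p),.041+.0)[:2] for p in[(241,437),(413,366),(424,394),(253,468)]]);print("stap",q.mean(0),np.arctan2(*(q[1]+q[2]-q[0]-q[3])[::-1]),q)
q=np.array([ray("scene",s(*p),.041)[:2] for p in[(483,300),(560,165),(600,180),(515,328)]]);print("stap scene",q.mean(0),np.arctan2(*(q[1]+q[2]-q[0]-q[3])[::-1]),q)
# stand: lying; pose x=(px,py,yaw) pivot inner edge (45,0,10); s dir = yaw
th=np.arctan2(15,120)
def st(x,l):
    # local rel. contact edge; local x down, z axis points -s
    e=np.array([np.cos(x[2]),np.sin(x[2]),0]);up=np.array([0,0,1.]);zl=-e*np.cos(th)-up*np.sin(th);xl=-up*np.cos(th)+e*np.sin(th);yl=np.cross(zl,xl)
    l=l-np.array([.045,0,.010]);return np.array([x[0],x[1],.002])+l[0]*xl+l[1]*yl+l[2]*zl
e=.045
x0=[c[0],c[1],yaw]
# which sign of y is image left?
obs=[]
yl=1 if proj("top",st(x0,np.array([-e,e,.01])))[0][0]<proj("top",st(x0,np.array([-e,-e,.01])))[0][0] else -1
L,Rr=yl*e,-yl*e
obs=[("top",(-e,L,.01),t(170,265)),("top",(-e,Rr,.01),t(318,208)),("top",(-e,Rr,0),t(324,222)),("top",(-e,L,0),t(176,279)),("top",(e,L,0),t(190,321)),("top",(e,Rr,0),t(327,268)),
("scene",(-e,L,0),s(292,185)),("scene",(-e,Rr,0),s(377,66)),("scene",(e,Rr,0),s(401,192)),("scene",(e,L,0),s(325,318)),("scene",(-e,L,.01),s(280,180)),
("top",(0,0,.127),t(176,85))]
x,r=fit(obs,st,x0);print("stand",x,np.abs(r).max(),r)
# bottle
b=[("top",(0,0,.08),(397.2,239.6)),("scene",(0,0,.084),(388.5,163.6)),("scene",(0,0,0.004),(385.3,186))]
x,r=fit(b,lambda x,l:np.array([x[0],x[1],l[2]]),[.5,-.4]);print("bottle",x,r)
b=[("top",(0,0,.06),(405.4,262.2)),("scene",(0,0,.06),(370+118/3,155+70/3))]
x,r=fit(b,lambda x,l:np.array([x[0],x[1],l[2]]),[.5,-.4]);print("cup",x,r)
for n,p in(("top",(425,278)),("top",(423,200)),("top",(280,281))):print("table edge",ray(n,p,0))
E
python3 m1.py
```

```text
[[ 0.684   0.0576]
 [ 0.7554 -0.0623]
 [ 0.4996 -0.2144]
 [ 0.428  -0.0949]]
mat top [ 0.5918 -0.0785] -2.6049114967829547 0.2976626934505033 0.13954727019207436
scene mat [0.6842 0.0563 0.002 ]
scene mat [ 0.4992 -0.2145  0.002 ]
scene mat [ 0.4284 -0.0976  0.002 ]
stap [ 0.5116 -0.1231] -1.1831251529598599 [[ 0.5003 -0.0702]
 [ 0.54   -0.1697]
 [ 0.5237 -0.1757]
 [ 0.4824 -0.0768]]
stap scene [ 0.5109 -0.1244] -1.1905601449260146 [[ 0.5036 -0.0786]
 [ 0.5401 -0.1681]
 [ 0.5191 -0.1742]
 [ 0.4808 -0.0766]]
stand [ 0.5978 -0.078  -2.7686] 1.5781647734572744 [[-0.3163 -0.1436]
 [ 0.0733 -0.786 ]
 [ 0.2525 -0.4121]
 [-0.2058  0.2748]
 [ 0.01    0.8462]
 [ 0.6176  0.1462]
 [ 0.227  -0.3884]
 [ 0.0121 -0.9235]
 [ 0.5048  1.5782]
 [-0.0556  0.8325]
 [-1.2202 -0.2014]
 [-0.0305  0.1144]]
bottle [ 0.4522 -0.3874] [[ 2.0267  0.2392]
 [-0.1812  0.0524]
 [-0.9193  1.3125]]
cup [ 0.3974 -0.4048] [[-0.1415  0.3392]
 [-0.1254 -0.5204]]
table edge [ 0.3581 -0.4701  0.    ]
table edge [ 0.5624 -0.4758  0.    ]
table edge [ 0.3569 -0.0949  0.    ]
```

```bash
cat > g.py <<'E'
from station import bot
import sys,numpy as np
from scipy.spatial.transform import Rotation as R
x,y,z,psi=map(float,sys.argv[1:5]);o=bot.get_obs()
w=o["tool_rot"];r=R.from_quat([w[1],w[2],w[3],w[0]])
X=r.as_matrix()[:,0];p=np.degrees(np.arctan2(X[1],X[0]))
print("slide",np.round(1000*r.inv().apply(np.array([x,y,z])-o["eef_pos"]),1),"roll",round(-((psi-p+180)%360-180),1),"t",o["t"],"pos",o["eef_pos"].round(4),"psi",round(p,1),"F",o["contact_force"].round(1),"q7",o["q"][6].round(2),"w",round(o["gripper_width"],2),"gf",round(o["grasp_force"],1))
E
python3 g.py .511 -.1235 .15 112.5
```

```text
slide [ 418.9 -356.6   81. ] roll -88.9 t 0.1 pos [ 0.2699 -0.6181  0.2304] psi 23.6 F [0.9 0.3 0.4] q7 -0.08 w 1.0 gf 0.0
```

>>> send_rows(
  slide=[
    [26,-22,0],
    [52,-44,0],
    [78,-66,0],
    [104,-88,0],
    [130,-110,0],
    [156,-132,0],
    [182,-154,0],
    [208,-176,0],
  ],
  roll=[-5.5,-11,-16.5,-22,-27.5,-33,-38.5,-44],
  claw=[0.8,0.8,0.8,0.8,0.8,0.8,0.8,0.8],
  force=40,
)

```text
t: 0.77
eef_pos: [0.3905, -0.3723, 0.2311]
tool_rot: [-0.0, 0.83, 0.558, -0.0]
contact_force: [-0.0, 0.3, -0.8]
gripper_width: 0.797
grasp_force: 0.0
```

```bash
python3 g.py .511 -.1235 .10 112.5
```

```text
slide [275.9  17.9 131. ] roll -44.6 t 0.7667 pos [ 0.3905 -0.3723  0.2311] psi 67.9 F [-0.   0.3 -0.8] q7 0.19 w 0.8 gf 0.0
```

>>> send_rows(
  slide=[
    [40,3,5],
    [80,6,10],
    [120,9,20],
    [160,12,35],
    [200,14,55],
    [240,16,80],
    [276,18,105],
    [276,18,131],
  ],
  roll=[-6,-12,-18,-24,-30,-36,-42,-44.5],
  claw=[0.8,0.8,0.8,0.8,0.8,0.8,0.8,0.8],
)

```text
t: 1.43
eef_pos: [0.5159, -0.1196, 0.1012]
tool_rot: [0.002, 0.554, 0.833, 0.003]
contact_force: [1.4, -0.0, 1.0]
gripper_width: 0.801
grasp_force: 0.0
```

```bash
python3 g.py .511 -.1235 .022 112
```

```text
slide [-1.7 -6.6 79.1] roll 0.8 t 1.4333 pos [ 0.5159 -0.1196  0.1012] psi 112.8 F [ 1.4 -0.   1. ] q7 0.25 w 0.8 gf 0.0
```

>>> send_rows(
  slide=[
    [0,-1,0],
    [0,-1,25],
    [0,-1,50],
    [0,-1,70],
    [0,-1,80],
    [0,-1,80],
    [0,-1,80],
    [0,-1,80],
  ],
  roll=[0,0,0,0,0,0,0,0],
  claw=[0.8,0.8,0.8,0.8,0.8,0.1,0.1,0.1],
  force=40,
)

```text
t: 2.1
eef_pos: [0.5122, -0.1267, 0.0217]
tool_rot: [0.001, 0.559, 0.829, 0.0]
contact_force: [0.0, -0.1, -0.1]
gripper_width: 0.381
grasp_force: 0.0
```

>>> send_rows(
  slide=[
    [0,0,0],
    [0,0,0],
    [0,0,0],
    [0,0,-10],
    [0,0,-25],
    [0,0,-40],
    [0,0,-40],
    [0,0,-40],
  ],
  roll=[0,0,0,0,0,0,0,0],
  claw=[0.1,0.1,0.1,0.1,0.1,0.1,0.1,0.1],
)

```text
t: 2.77
eef_pos: [0.5118, -0.1264, 0.0612]
tool_rot: [0.001, 0.559, 0.829, 0.0]
contact_force: [-0.2, -1.1, -2.4]
gripper_width: 0.248
grasp_force: 41.2
```

```bash
python3 g.py .60 -.26 .06 112.8
```

```text
slide [-157.    31.5    1.5] roll -0.7 t 2.7667 pos [ 0.5118 -0.1264  0.0612] psi 112.1 F [-0.2 -1.1 -2.4] q7 0.21 w 0.25 gf 41.2
```

>>> send_rows(
  slide=[
    [-20,4,0],
    [-50,10,0],
    [-80,16,0],
    [-110,22,0],
    [-135,27,0],
    [-150,30,0],
    [-157,31,0],
    [-157,31,0],
  ],
  roll=[0,0,0,0,0,0,0,0],
  claw=[0.1,0.1,0.1,0.1,0.1,0.1,0.1,0.1],
)

```text
t: 3.43
eef_pos: [0.5986, -0.2614, 0.0591]
tool_rot: [-0.001, 0.559, 0.829, -0.0]
contact_force: [0.3, -0.5, -2.5]
gripper_width: 0.247
grasp_force: 41.1
```

>>> send_rows(
  slide=[
    [0,0,15],
    [0,0,30],
    [0,0,38],
    [0,0,41],
    [0,0,41],
    [0,0,41],
    [0,0,41],
    [0,0,41],
  ],
  roll=[0,0,0,0,0,0,0,0],
  claw=[0.1,0.1,0.1,0.1,0.1,0.5,0.6,0.6],
)

```text
t: 4.1
eef_pos: [0.5987, -0.2592, 0.0186]
tool_rot: [-0.0, 0.558, 0.83, 0.0]
contact_force: [0.6, 0.7, 0.2]
gripper_width: 0.599
grasp_force: 0.0
```

>>> send_rows(
  slide=[
    [0,0,-20],
    [0,0,-50],
    [0,0,-80],
    [0,0,-110],
    [0,0,-130],
    [0,0,-140],
    [0,0,-140],
    [0,0,-140],
  ],
  roll=[0,0,6,12,18,24,30,36],
  claw=[0.6,0.7,0.85,0.85,0.85,0.85,0.85,0.85],
)

```text
t: 4.77
eef_pos: [0.5996, -0.2599, 0.1601]
tool_rot: [0.001, 0.789, 0.614, 0.0]
contact_force: [0.2, -0.6, -0.2]
gripper_width: 0.85
grasp_force: 0.0
```

```bash
python3 - <<'E'
from station import bot
import cv2,numpy as np
f=lambda im,x,y,w,h,s:cv2.resize(im[y:y+h,x:x+w],None,fx=s,fy=s,interpolation=cv2.INTER_CUBIC)
a=bot.read_camera("top")[:,:,::-1];b=bot.read_camera("scene")[:,:,::-1]
cv2.imwrite("pics/a1.png",np.hstack([f(a,215,125,130,165,3),f(b,190,130,130,165,3)]))
E
python3 g.py .645 -.06 .17 21.4
```

```text
slide [204.8  -3.5 -10.9] roll 54.7 t 4.8667 pos [ 0.599  -0.2596  0.1591] psi 76.1 F [ 0.7  0.3 -0.5] q7 -0.07 w 0.85 gf 0.0
```

View pics/a1.png

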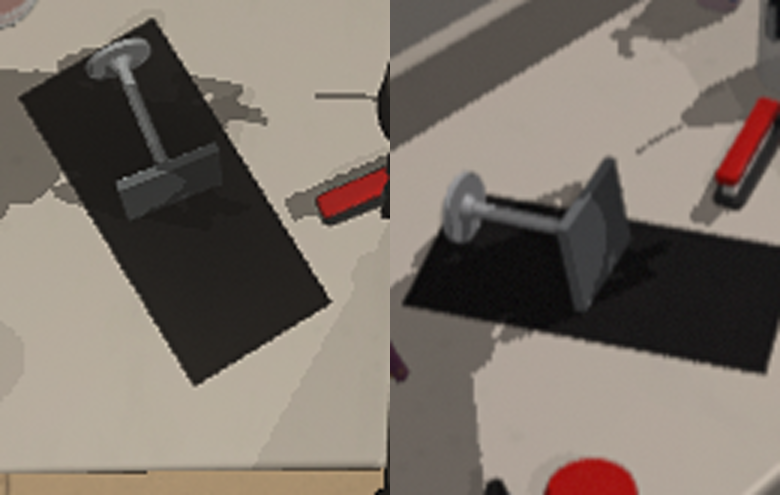

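>>> send_rows(
  slide=[
    [15,0,-10],
    [45,0,-10],
    [80,-1,-10],
    [115,-2,-10],
    [150,-3,-10],
    [180,-3,-10],
    [202,-3,-10],
    [202,-3,-10],
  ],
  roll=[7,14,21,28,35,42,49,54.7],
  claw=[0.85,0.85,0.85,0.85,0.85,0.85,0.85,0.85],
)

```text
t: 5.53
eef_pos: [0.6456, -0.0549, 0.1687]
tool_rot: [-0.002, 0.982, 0.189, 0.0]
contact_force: [0.5, 0.7, -0.2]
gripper_width: 0.848
grasp_force: 0.0
```

```bash
python3 g.py .6418 -.0609 .07 21.4
```

```text
slide [-5.9  4.5 98.7] roll 0.4 t 5.5333 pos [ 0.6456 -0.0549  0.1687] psi 21.8 F [ 0.5  0.7 -0.2] q7 -1.25 w 0.85 gf 0.0
```

>>> send_rows(
  slide=[
    [-5,4,25],
    [-5,4,50],
    [-5,4,75],
    [-5,4,93],
    [-5,4,99],
    [-5,4,99],
    [-5,4,99],
    [-5,4,99],
  ],
  roll=[0,0,0,0,0,0,0,0],
  claw=[0.85,0.85,0.85,0.85,0.85,0.85,0.85,0.85],
)

```text
t: 6.2
eef_pos: [0.6426, -0.0687, 0.0717]
tool_rot: [0.0, 0.983, 0.186, 0.001]
contact_force: [-0.6, -0.6, 0.9]
gripper_width: 0.854
grasp_force: 0.0
```

```bash
python3 g.py .6418 -.0609 .07 21.4
```

```text
slide [ 2.1 -7.5  1.6] roll 0.0 t 6.2 pos [ 0.6426 -0.0687  0.0717] psi 21.4 F [-0.6 -0.6  0.9] q7 -1.26 w 0.85 gf 0.0
```

>>> send_rows(
  slide=[
    [0,-7,1],
    [-8,-7,1],
    [-16,-7,1],
    [-22,-7,1],
    [-27,-7,1],
    [-32,-7,1],
    [-37,-7,1],
    [-42,-7,1],
  ],
  roll=[0,0,0,0,0,0,0,0],
  claw=[0.85,0.85,0.85,0.85,0.85,0.85,0.85,0.85],
)

```text
t: 6.87
eef_pos: [0.5998, -0.0778, 0.0696]
tool_rot: [0.0, 0.983, 0.186, 0.0]
contact_force: [1.3, 0.1, 0.1]
gripper_width: 0.851
grasp_force: 0.5
```

```bash
python3 g.py .6418 -.0609 .07 21.4;python3 - <<'E'
from station import bot
import cv2,numpy as np
f=lambda im,x,y,w,h,s:cv2.resize(im[y:y+h,x:x+w],None,fx=s,fy=s,interpolation=cv2.INTER_CUBIC)
b=bot.read_camera("scene")[:,:,::-1]
cv2.imwrite("pics/a2.png",f(b,170,110,180,150,4))
E
```

```text
slide [45.3 -0.4 -0.3] roll -0.0 t 6.8667 pos [ 0.5998 -0.0778  0.0696] psi 21.4 F [1.3 0.1 0.1] q7 -1.25 w 0.85 gf 0.5
```

View pics/a2.png

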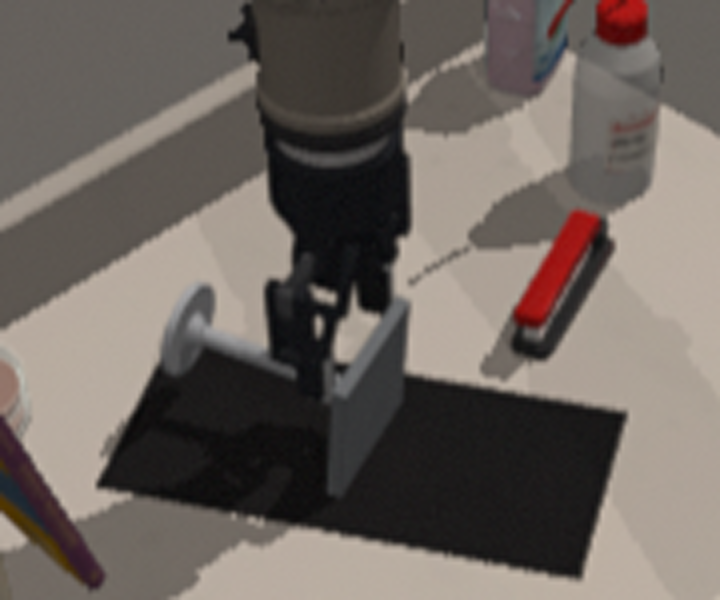

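The stand is tipping cleanly: the plate is near vertical at (370,390), the platform is rising at (190,330), and the push is about 1.3 N.

>>> send_rows(
  slide=[
    [-4,0,0],
    [-8,0,0],
    [-12,0,0],
    [-16,0,0],
    [-20,0,0],
    [-24,0,0],
    [-27,0,0],
    [-30,0,0],
  ],
  roll=[0,0,0,0,0,0,0,0],
  claw=[0.85,0.85,0.85,0.85,0.85,0.85,0.85,0.85],
)

```text
t: 7.58
eef_pos: [0.5714, -0.0886, 0.0693]
tool_rot: [-0.0, 0.983, 0.186, -0.0]
contact_force: [0.1, 0.1, 0.3]
gripper_width: 0.849
grasp_force: 0.0
```

```bash
python3 g.py .6418 -.0609 .07 21.4;python3 - <<'E'
from station import bot
import cv2,numpy as np
f=lambda im,x,y,w,h,s:cv2.resize(im[y:y+h,x:x+w],None,fx=s,fy=s,interpolation=cv2.INTER_CUBIC)
b=bot.read_camera("scene")[:,:,::-1]
cv2.imwrite("pics/a3.png",f(b,170,110,180,150,4))
E
```

```text
slide [75.6 -0.1 -0.7] roll -0.0 t 7.5833 pos [ 0.5714 -0.0886  0.0693] psi 21.4 F [0.1 0.1 0.3] q7 -1.23 w 0.85 gf 0.0
```

View pics/a3.png

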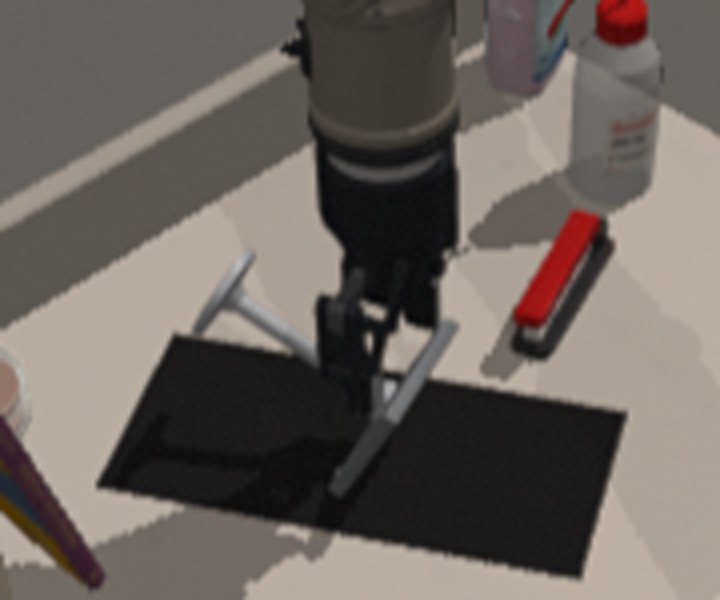

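The stand is close to its balance point (plate along (340,490)–(450,325)) and the push force is near zero. A small nudge, then a quick lift.

>>> send_rows(
  slide=[
    [-7,0,-2],
    [-11,0,-30],
    [-11,0,-70],
    [-11,0,-110],
    [-11,0,-150],
    [-11,0,-170],
    [-11,0,-170],
    [-11,0,-170],
  ],
  roll=[0,0,0,0,0,0,0,0],
  claw=[0.85,0.85,0.85,0.85,0.85,0.85,0.85,0.85],
)

```text
t: 8.3
eef_pos: [0.5621, -0.0926, 0.2408]
tool_rot: [0.001, 0.983, 0.186, 0.001]
contact_force: [-0.4, -0.6, 0.1]
gripper_width: 0.846
grasp_force: 0.0
```

>>> send_rows(
  slide=[
    [0,30,0],
    [0,60,0],
    [0,100,0],
    [0,140,0],
    [0,175,0],
    [0,200,0],
    [0,210,0],
    [0,210,0],
  ],
  roll=[0,0,0,0,0,0,0,0],
  claw=[0.85,0.85,0.85,0.85,0.85,0.85,0.85,0.85],
)

```text
t: 8.97
eef_pos: [0.637, -0.2907, 0.2368]
tool_rot: [-0.0, 0.983, 0.184, -0.002]
contact_force: [-0.2, 0.2, -0.2]
gripper_width: 0.851
grasp_force: 0.0
```

```bash
python3 g.py .4522 -.3874 .15 17.6;python3 - <<'E'
from station import bot
import cv2,numpy as np
f=lambda im,x,y,w,h,s:cv2.resize(im[y:y+h,x:x+w],None,fx=s,fy=s,interpolation=cv2.INTER_CUBIC)
b=bot.read_camera("scene")[:,:,::-1];a=bot.read_camera("top")[:,:,::-1]
cv2.imwrite("pics/b_top.png",a);cv2.imwrite("pics/b_scene.png",b)
c=np.zeros((600,800,3),np.uint8)
def put(i,x,y):c[y:y+i.shape[0],x:x+i.shape[1]]=i
put(f(a,225,130,100,120,4),0,0);put(f(b,200,140,100,120,4),400,0)
put(f(a,380,228,50,28,4),0,480);put(f(b,370,158,60,30,4),400,480)
cv2.imwrite("pics/b.png",c)
E
```

```text
slide [-207.    23.5   87.4] roll 3.6 t 8.9667 pos [ 0.637  -0.2907  0.2368] psi 21.2 F [-0.2  0.2 -0.2] q7 -0.88 w 0.85 gf 0.0
```

View pics/b.png

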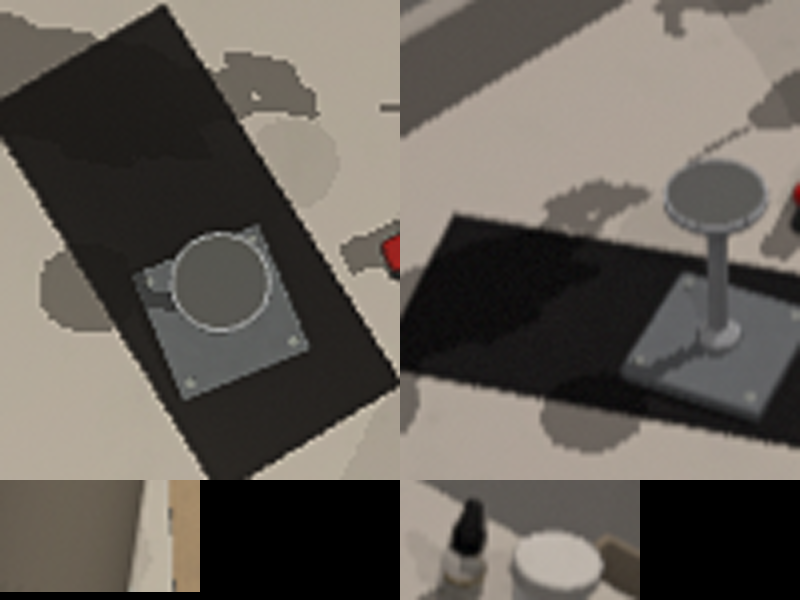

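The stand is upright, with its platform centre at about (221,281) in the top crop and (716,192) in the scene crop. Next I'll refine the bottle and platform positions.

```bash
cat > m2.py <<'E'
from h import *
np.set_printoptions(precision=4,suppress=True,linewidth=150)
a=cv2.imread("pics/top0.png");b=cv2.imread("pics/scene0.png")
g=cv2.cvtColor(a,cv2.COLOR_BGR2GRAY);print(g[232:249,384:406])
g=cv2.cvtColor(b,cv2.COLOR_BGR2GRAY);print(g[160:196,378:396])
c=lambda x,y,ox,oy:(ox+(x+.5)/4-.5,oy+(y+.5)/4-.5)
p=[ray("top",c(221,282,225,130),.132),ray("scene",c(316,191,200,140),.132)];print("platform",*p)
q=np.array([ray("top",c(*k,225,130),.012)[:2] for k in[(133,275),(260,225),(308,348),(185,400)]]);print("base",q.mean(0))
E
python3 m2.py
```

```text
[[142 143 142 142 142 142 141 140 139 139 142 143 143 143 143 143 142 140 143 148 152 155]
 [141 145 144 143 143 143 143 142 141 142 143 144 142 143 144 144 142 139 142 148 150 153]
 [ 93 143 142 141 141 141 140 141 142 142 143 139 131 135 141 143 143 140 143 149 149 152]
 [ 79  77  76  76  76  75  80 102 118 113 105 116 109  76  67 102 130 140 145 149 146 142]
 [ 80  81  80  80  80  79  72  65  67  74  73  45  24  26  27  26  33  96 143 143 142 144]
 [ 80  80  80  80  80  74  67  69  76  72  38  27  29  31  31  31  30  48 107 144 145 144]
 [ 81  80  80  81  79  68  67  74  77  60  27  29  31  33  31  33  36  34  59 118 147 144]
 [ 80  81  81  80  75  49  52  75  77  52  28  31  32  32  34  37  43  41  57 116 147 144]
 [ 81  81  81  81  70  47  54  76  74  44  28  32  33  33  33  34  38  37  59 117 147 144]
 [ 81  79  82  81  72  50  54  76  78  55  28  30  32  32  32  31  31  36  81 131 147 144]
 [ 80  80  80  82  77  56  51  71  80  72  36  28  30  32  33  31  29  48 103 139 145 144]
 [ 79  79  79  81  80  69  50  58  75  81  66  38  32  32  33  32  45 110 151 146 145 144]
 [ 88  8
[... 2532 characters left out ...]
45 144 144 146]
 [ 83  81  79  75  74  69  68  68  64  75 102 129 145 147 145 145 146 146]
 [ 84  84  82  80  79  76  75  73  74  93 136 151 152 150 146 145 146 146]
 [ 83  85  84  83  83  81  81  91 118 134 156 158 157 155 150 145 145 146]
 [ 84  84  83  83  82  83  93 124 146 156 158 158 157 157 156 150 146 141]
 [ 82  83  83  85  85  93 123 144 148 154 158 155 156 157 153 133 124 116]
 [ 86  84  93 119 120 125 144 147 145 148 153 135 133 133 127  99  94  90]
 [121 119 124 144 146 146 147 141 123 122 124  99  96  97  97  95  94  93]
 [146 146 145 146 146 147 143 118  88  86  88  92  93  94  94  94  95  95]]
platform [ 0.5461 -0.0974  0.132 ] [ 0.5473 -0.0991  0.132 ]
base [ 0.5459 -0.0976]
```

```bash
python3 - <<'E'
from h import *
b=[("top",(0,0,.067),(397.8,239.7)),("scene",(0,0,.084),(388.4,162.5)),("scene",(0,0,.056),(386.8,173)),("scene",(0,0,.03),(385.8,179.5))]
x,r=fit(b,lambda x,l:np.array([x[0],x[1],l[2]]),[.5,-.4]);print("bottle",x,r)
print(ray("top",(397.8,239.7),.067),proj("scene",ray("top",(397.8,239.7),.067)))
E
python3 g.py .4535 -.3865 .13 17.6
```

```text
bottle [ 0.45289067 -0.3878485 ] [[ 0.31686304  0.28280942]
 [-0.17587241  0.94936691]
 [ 0.01087258 -1.04507757]
 [-0.26545327  0.13312392]]
[ 0.45360225 -0.38709276  0.067     ] [[386.94851007 168.65431722]]
slide [-207.9   26.3  108. ] roll 3.8 t 9.0667 pos [ 0.6376 -0.2862  0.2378] psi 21.4 F [0.2 0.8 0.6] q7 -0.88 w 0.85 gf 0.0
```

>>> send_rows(
  slide=[
    [-20,3,5],
    [-50,7,15],
    [-85,12,35],
    [-120,17,55],
    [-155,21,75],
    [-185,25,92],
    [-208,26,105],
    [-208,26,108],
  ],
  roll=[0.5,1,1.5,2,2.5,3,3.8,3.8],
  claw=[0.75,0.75,0.75,0.75,0.75,0.75,0.75,0.75],
  force=25,
)

```text
t: 9.73
eef_pos: [0.4472, -0.388, 0.1289]
tool_rot: [-0.002, 0.989, 0.151, -0.003]
contact_force: [-0.8, 0.3, 0.1]
gripper_width: 0.757
grasp_force: 0.0
```

>>> send_rows(
  slide=[
    [0,0,0],
    [0,0,0],
    [0,0,0],
    [0,0,0],
    [0,0,0],
    [0,0,0],
    [0,0,0],
    [0,0,0],
  ],
  roll=[0,0,0,0,0,0,0,0],
  claw=[0.75,0.75,0.75,0.75,0.75,0.75,0.75,0.75],
)

```text
t: 10.4
eef_pos: [0.4543, -0.388, 0.1314]
tool_rot: [0.0, 0.988, 0.153, 0.0]
contact_force: [0.5, 0.8, -0.1]
gripper_width: 0.743
grasp_force: 0.0
```

```bash
python3 g.py .453 -.3875 .02 17.6
```

```text
slide [ -1.1  -0.9 111.4] roll 0.0 t 10.4 pos [ 0.4543 -0.388   0.1314] psi 17.6 F [ 0.5  0.8 -0.1] q7 -0.67 w 0.74 gf 0.0
```

>>> send_rows(
  slide=[
    [-1,0,20],
    [-1,0,45],
    [-1,0,70],
    [-1,0,90],
    [-1,0,102],
    [-1,0,109],
    [-1,0,109],
    [-1,0,109],
  ],
  roll=[0,0,0,0,0,0,0,0],
  claw=[0.75,0.75,0.75,0.75,0.75,0.75,0.75,0.75],
)

```text
t: 11.07
eef_pos: [0.4535, -0.3887, 0.0228]
tool_rot: [0.0, 0.988, 0.153, 0.0]
contact_force: [-1.1, -0.6, 0.7]
gripper_width: 0.752
grasp_force: 0.0
```

```bash
python3 g.py .453 -.3875 .02 17.6;python3 - <<'E'
from station import bot
import cv2,numpy as np
f=lambda im,x,y,w,h,s:cv2.resize(im[y:y+h,x:x+w],None,fx=s,fy=s,interpolation=cv2.INTER_CUBIC)
b=bot.read_camera("scene")[:,:,::-1]
cv2.imwrite("pics/c1.png",f(b,340,120,110,90,6))
E
```

```text
slide [-0.1 -1.3  2.8] roll -0.0 t 11.0667 pos [ 0.4535 -0.3887  0.0228] psi 17.6 F [-1.1 -0.6  0.7] q7 -0.67 w 0.75 gf 0.0
```

View pics/c1.png

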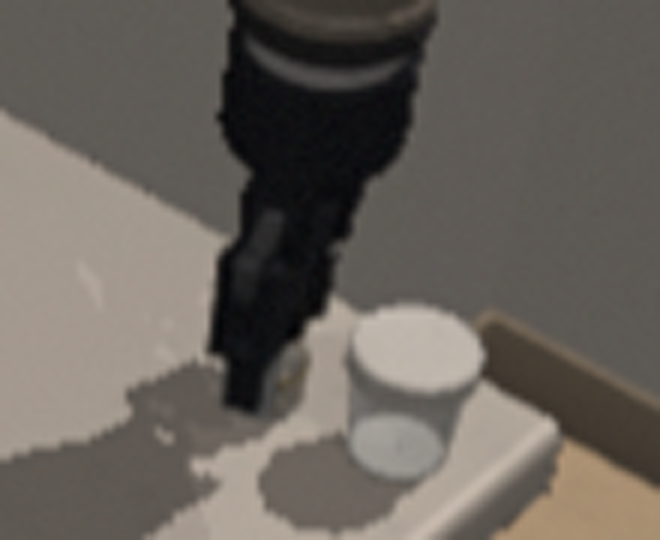

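The fingers straddle the bottle (visible at (290,370)), and the cup at (415,390) is untouched. Closing.

>>> send_rows(
  slide=[
    [0,0,0],
    [0,0,0],
    [0,0,0],
    [0,0,0],
    [0,0,0],
    [0,0,0],
    [0,0,0],
    [0,0,0],
  ],
  roll=[0,0,0,0,0,0,0,0],
  claw=[0.6,0.5,0.45,0.4,0.36,0.3,0.2,0.2],
  force=25,
)

```text
t: 11.78
eef_pos: [0.4533, -0.3885, 0.0227]
tool_rot: [0.0, 0.988, 0.153, 0.0]
contact_force: [-0.6, 0.1, 4.8]
gripper_width: 0.321
grasp_force: 24.1
```

>>> send_rows(
  slide=[
    [0,0,0],
    [0,0,-5],
    [0,0,-20],
    [0,0,-45],
    [0,0,-70],
    [0,0,-100],
    [0,0,-130],
    [0,0,-160],
  ],
  roll=[0,0,0,0,0,0,0,0],
  claw=[0.2,0.2,0.2,0.2,0.2,0.2,0.2,0.2],
)

```text
t: 12.45
eef_pos: [0.4526, -0.3879, 0.1835]
tool_rot: [-0.0, 0.988, 0.153, -0.0]
contact_force: [1.3, -0.3, -0.1]
gripper_width: 0.323
grasp_force: 24.2
```

```bash
python3 g.py .5465 -.098 .195 17.6
```

```text
slide [ 177.2 -248.   -11.4] roll -0.0 t 12.45 pos [ 0.4526 -0.3879  0.1835] psi 17.6 F [ 1.3 -0.3 -0.1] q7 -0.66 w 0.32 gf 24.2
```

>>> send_rows(
  slide=[
    [8,-11,-4],
    [27,-38,-8],
    [49,-69,-11],
    [71,-100,-11],
    [93,-130,-11],
    [113,-158,-11],
    [130,-182,-11],
    [145,-203,-11],
  ],
  roll=[0,0,0,0,0,0,0,0],
  claw=[0.2,0.2,0.2,0.2,0.2,0.2,0.2,0.2],
)

```text
t: 13.12
eef_pos: [0.53, -0.1479, 0.193]
tool_rot: [-0.0, 0.988, 0.154, -0.0]
contact_force: [0.5, -0.3, -1.1]
gripper_width: 0.321
grasp_force: 24.2
```

>>> send_rows(
  slide=[
    [10,-14,0],
    [19,-27,0],
    [26,-37,0],
    [30,-42,0],
    [32,-45,0],
    [32,-45,0],
    [32,-45,0],
    [32,-45,0],
  ],
  roll=[0,0,0,0,0,0,0,0],
  claw=[0.2,0.2,0.2,0.2,0.2,0.2,0.2,0.2],
)

```text
t: 13.78
eef_pos: [0.5465, -0.0997, 0.1932]
tool_rot: [0.0, 0.988, 0.152, -0.0]
contact_force: [0.2, 0.4, -0.6]
gripper_width: 0.323
grasp_force: 24.2
```

```bash
python3 g.py .5465 -.098 .156 17.6;python3 - <<'E'
from station import bot
import cv2,numpy as np
f=lambda im,x,y,w,h,s:cv2.resize(im[y:y+h,x:x+w],None,fx=s,fy=s,interpolation=cv2.INTER_CUBIC)
b=bot.read_camera("scene")[:,:,::-1]
cv2.imwrite("pics/d1.png",f(b,200,90,150,150,4))
E
```

```text
slide [ 0.5 -1.7 37.2] roll -0.1 t 13.7833 pos [ 0.5465 -0.0997  0.1932] psi 17.5 F [ 0.2  0.4 -0.6] q7 -1.25 w 0.32 gf 24.2
```

View pics/d1.png

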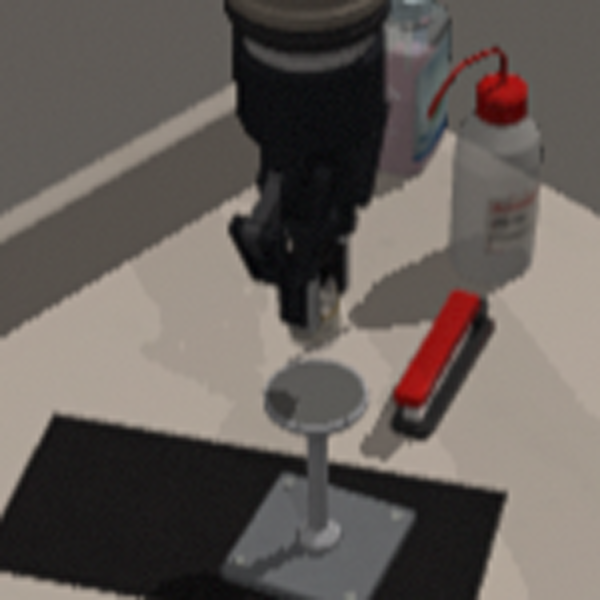

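The bottle (foot at about (317,338)) hangs above the platform (centre (317,397)), and all else is undisturbed.

```bash
python3 -c "
from h import *
for p in [(.5465,-.0997,.1705),(.5465,-.098,.132)]: q=proj('scene',p)[0]; print((q[0]-200+.5)*4-.5,(q[1]-90+.5)*4-.5)"
```

```text
316.49005129305715 339.67554991772363
315.5028501182453 392.6102397052425
```

>>> send_rows(
  slide=[
    [0,-1,8],
    [0,-1,16],
    [0,-1,23],
    [0,-1,29],
    [0,-1,33],
    [0,-1,35],
    [0,-1,35],
    [0,-1,35],
  ],
  roll=[0,0,0,0,0,0,0,0],
  claw=[0.2,0.2,0.2,0.2,0.2,0.2,0.2,0.2],
)

```text
t: 14.5
eef_pos: [0.5467, -0.0975, 0.1583]
tool_rot: [-0.0, 0.988, 0.153, 0.0]
contact_force: [0.5, -0.5, -0.7]
gripper_width: 0.326
grasp_force: 24.2
```

>>> send_rows(
  slide=[
    [0,0,0.5],
    [0,0,1],
    [0,0,1.5],
    [0,0,2],
    [0,0,2.5],
    [0,0,3],
    [0,0,3],
    [0,0,3],
  ],
  roll=[0,0,0,0,0,0,0,0],
  claw=[0.2,0.2,0.2,0.2,0.2,0.2,0.2,0.2],
)

```text
t: 15.17
eef_pos: [0.5466, -0.0975, 0.1553]
tool_rot: [0.0, 0.988, 0.153, -0.0]
contact_force: [-0.4, -1.5, -0.1]
gripper_width: 0.319
grasp_force: 24.2
```

```bash
python3 g.py .5465 -.098 .155 17.6
```

```text
slide [-0.2  0.5  0.3] roll -0.0 t 15.1667 pos [ 0.5466 -0.0975  0.1553] psi 17.6 F [-0.4 -1.5 -0.1] q7 -1.26 w 0.32 gf 24.2
```

>>> send_rows(
  slide=[
    [0,0,0.3],
    [0,0,0.6],
    [0,0,0.9],
    [0,0,1.1],
    [0,0,1.1],
    [0,0,1.1],
    [0,0,1.1],
    [0,0,1.1],
  ],
  roll=[0,0,0,0,0,0,0,0],
  claw=[0.2,0.2,0.2,0.2,0.2,0.2,0.2,0.2],
)

```text
t: 15.83
eef_pos: [0.5467, -0.0975, 0.1547]
tool_rot: [0.0, 0.988, 0.153, 0.0]
contact_force: [-1.7, -0.7, 4.8]
gripper_width: 0.32
grasp_force: 24.5
```

```bash
python3 g.py .5465 -.098 .155 17.6
```

```text
slide [-0.4  0.4 -0.3] roll -0.0 t 15.8333 pos [ 0.5467 -0.0975  0.1547] psi 17.6 F [-1.7 -0.7  4.8] q7 -1.26 w 0.32 gf 24.5
```

>>> send_rows(
  slide=[
    [0,0,-0.5],
    [0,0,-0.5],
    [0,0,-0.5],
    [0,0,-0.5],
    [0,0,-0.5],
    [0,0,-0.5],
    [0,0,-0.5],
    [0,0,-0.5],
  ],
  roll=[0,0,0,0,0,0,0,0],
  claw=[0.2,0.34,0.36,0.4,0.45,0.5,0.6,0.65],
)

```text
t: 16.5
eef_pos: [0.5466, -0.0975, 0.1547]
tool_rot: [-0.0, 0.988, 0.153, 0.0]
contact_force: [-0.0, -0.2, -0.4]
gripper_width: 0.649
grasp_force: 0.0
```

>>> send_rows(
  slide=[
    [0,0,0],
    [0,0,-5],
    [0,0,-15],
    [0,0,-35],
    [0,0,-60],
    [0,0,-90],
    [0,0,-115],
    [0,0,-130],
  ],
  roll=[0,0,0,0,0,0,0,0],
  claw=[0.65,0.65,0.65,0.65,0.65,0.65,0.65,0.65],
)

```text
t: 17.17
eef_pos: [0.5478, -0.0976, 0.2891]
tool_rot: [0.001, 0.988, 0.153, 0.002]
contact_force: [0.8, -0.1, 0.1]
gripper_width: 0.653
grasp_force: 0.0
```

>>> send_rows(
  slide=[
    [0,15,0],
    [0,40,0],
    [0,70,0],
    [0,105,0],
    [0,135,0],
    [0,160,0],
    [0,170,0],
    [0,170,0],
  ],
  roll=[0,0,0,0,0,0,0,0],
  claw=[0.65,0.65,0.65,0.65,0.65,0.65,0.65,0.65],
)

```text
t: 17.83
eef_pos: [0.5978, -0.2626, 0.2851]
tool_rot: [0.001, 0.989, 0.151, 0.0]
contact_force: [0.0, 1.1, 0.7]
gripper_width: 0.649
grasp_force: 0.0
```

```bash
python3 - <<'E'
from station import bot
import cv2,numpy as np
f=lambda im,x,y,w,h,s:cv2.resize(im[y:y+h,x:x+w],None,fx=s,fy=s,interpolation=cv2.INTER_CUBIC)
a=bot.read_camera("top")[:,:,::-1];b=bot.read_camera("scene")[:,:,::-1]
cv2.imwrite("pics/e1.png",np.hstack([f(a,235,140,95,120,4),f(b,220,130,95,120,4)]))
E
```

```text
(no output)
```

View pics/e1.png

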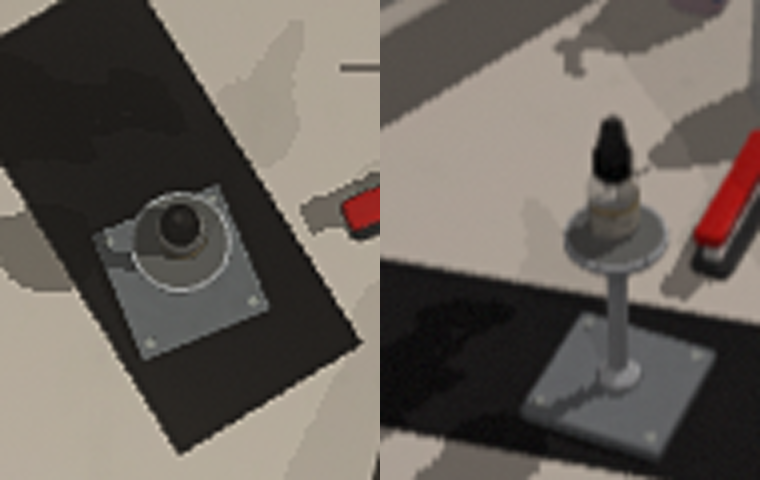

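The bottle stands upright on the middle of the platform (foot about (614,235), platform centre (616,237)), and the stapler is clear of the stand.

```bash
python3 -c "
from station import bot
print(bot.hand_in())"
```

```text
the job is handed in; nothing more can be done
None
```

I handed the job in at about 18 s: the stand is upright on the mat, the small bottle stands in the middle of its platform, and the stapler is clear of the stand; hand-in returned no verdict, so this rests on the last camera pictures.

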